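Take the combination padlock off the isolator hook and present it

ROBOT

A 7-joint arm with a two-finger parallel gripper is mounted at the origin on the work surface. World frame = base frame: x ahead of the robot, y to its left, z up, the work surface at z = 0. Lengths are in m, angles in rad, forces in N, time in s.
With the tool pointing down it reaches from about 0.4 to 0.85 m from the base axis. Payload 10.4 kg.
Tool frame: the origin (TCP) lies between the finger pads; the fingertips stand 11 mm ahead of it and the grasp point (between the pads) lies 8 mm behind it (tip_reach is the distance from the TCP to the fingertips, in m); z points along the fingers, y is the line along which they close (so a half turn about z gives the same grasp; the last joint's range is limited). The gripper opens to 85 mm and grips with 20 to 120 N. Pads are 22 mm wide; open, the fingers measure 114 mm over their backs; the gripper's body (76 mm by 85 mm) begins 54 mm behind the grasp point. The pads swing forward as they close: fully open they stand 13 mm farther back than shut.
Start: joints at [1.216, 0.332, -0.065, 1.46, 0.022, 1.35, -0.088], TCP at [0.204, -0.591, 0.242] pointing down, gripper open.
Joint ranges: [-2.6, 2.6], [-0.5, 2.12], [-1.47, 1.34], [0.16, 2.42], [-1.27, 4.41], [0.06, 2.06], [-2.6, 2.6]. Speed limits (rad/s): [2.22, 2.22, 2.79, 2.79, 3.14, 3.14, 3.14].

INTERFACE

Orientations are given as a unit quaternion [x, y, z, w].
In Python, from workcell import * gives the robot as it stands.
- The arm moves only by the shell command python3 -m inch 'ROWS' [OPENING] [FORCE]. ROWS is JSON, a list of rows, each an object with "slide": the shift along the world's x, y, z in m, a list of three; "yaw": the turn about the world's z in rad. A call has 1 to 20 rows; each row is the pose to reach, as a shift and turn from the pose commanded when the call began; what a row does not reach only later rows make up. A row lasts 1/12 s, in which the tool goes at most 41.7 mm and 7.16 degrees, less where a joint would pass 70% of its speed; a pose out of reach is approached as far as the arm can. A call with a gripper value outside its range is refused whole. OPENING is the closure in counts, from 0 (fully open) to 255 (shut), set as the call begins (- or left out, the last holds). The fingers move at their own pace and stop on an object; FORCE is the grip in N (left out, the last holds). Time passes only in rows, so rows that repeat a pose let the fingers close. It gives the time, the measured TCP pose, the force, the opening and the grip force at its end, in the units of the state.
- get_obs(): the state, without advancing time (a new reading comes with each control period).
- camera(name): name is "side" or "top" or "wrist"; returns a dict with "frame" (400x640x3 uint8, red, green, blue), "fx", "fy", "cx", "cy" (pixels), "k1" (the pictures are not rectified: a ray, as slopes to the right and down, at radius r is drawn at 1 + k1 r^2 times it, then the intrinsics apply), "extrinsics" (4x4, takes a point from world to camera coordinates). Camera axes: x right, y down, z forward; pixel columns grow to the right and rows downward; lengths in m; the calibration is good to about 2 mm. A picture is of the moment at which its call begins. There is no depth.
- hand_in(): hands the job in; it is judged then, once.
The state is a dict: "clock": time; "joint_pos": joint angles; "joint_velocities": joint speeds; "tau": joint torques, N m; "position": TCP position; "ee_rot": TCP orientation; "ft_force": force on the tool from outside, world axes, zero at the start; "torque": the same for the moment, N m; "grip_width": opening from 0.0 (shut) to 1.0 (fully open); "grasp_force": force on a finger pad.
Only numpy, scipy, OpenCV 4.12 (cv2) and the standard library are available. Lean on these libraries where they do the work, as an engineer would, in place of code of your own. Each camera call takes 0.05 s, during which the arm holds its last target. There are 200 camera calls.

TASK

The round-bodied dial padlock lies in the cradle of the small isolator stand with its shackle caught under the stand's hook. Turn its dial click by click until it rests in the notch where the grip's pointed end faces the mark at the middle of the shackle side, pull the shackle fully out, and only then lift the lock straight off the hook. Finish while holding the lock still and level above its stand, dial up and shackle still out, at least 10 cm higher than it lay; do not shove the other things on the bench about.

Things in the scene. Friction and masses are not known exactly. Their poses are not given: they have to be found in the camera images.
- lock_center (a point): loose aluminium padlock, 0.4 kg, lying flat, dial up: round body 60 mm across, 26 mm thick, with a square shoulder 52 mm wide whose front face is 34 mm from the axis on the shackle side. This point is the middle of the body, on the dial's axis. z is up out of the dial, -x points to the shackle. Black index line on its top, 28 mm along -x. It has 1.5 mm play in an 8 mm high cradle.
- dial_grip (a point): dial grip: black upright bar 14 mm thick, 36 mm long, 20 mm high on a 44 mm graduated disc. This point is on the dial's axis, 10 mm below the bar's top, 29 mm above the lock's middle. The bar's pointed end, with a white line, lies along -x of this point, which turns with the dial. Strong enough to lift the lock by.
- dial (a joint): dial angle, rad, growing counter-clockwise from above; 0 = point at the index mark, the only place where the shackle is free (within 0.1). Starts 0.5 to 1.4 clockwise of it (negative); goes on to +0.6, blocked again. Click notches every 0.35 rad, 0 is one; about 0.1 Nm turns it over a click; let go within 0.12 rad of a notch it drops into it.
- shackle_grip (a point): steel U shackle of 8 mm round bar, 44 mm wide outside, level at half the lock's thickness, 58 mm above the table; its far bar's outer side is 66 mm from the lock's axis when shut. This point, midway between the legs, 4 mm inside the far bar's centre line, moves with it; axes as the lock's. The legs can be pinched from outside (44 mm), from above; free space beside and under them.
- shackle (a joint): how far the shackle is pulled out along the lock's -x, m: 0 shut, 0.024 fully out at its stop. It stays where left; about 2 N slides it when the dial is at 0. Fully out, the shackle's window passes straight up over the hook.
- stand: fixed isolator stand: grey box 84 x 84 x 45 mm, origin on the table below the lock's axis, x as the lock's. The lock lies on its top between low lips. In front a 16 mm wide nose reaches to 56 mm from the axis and carries a steel hook inside the shackle, 39 to 47 mm out, 10 mm wide, reaching out over the far bar to 65 mm; its top is 70 mm above the table.
- weight: bystander: small brass weight, 32 mm across, 34 mm tall; origin at its underside
- wrench: bystander: steel wrench lying flat; origin at its underside
- driver: bystander: screwdriver lying flat; origin at its underside
- jar: bystander: closed white jar, 56 mm across, 70 mm tall; origin at its underside
- bracket: bystander: aluminium angle bracket 70 x 45 x 33 mm; origin at its underside
- mouse: bystander: black computer mouse; origin at its underside
There are look-alikes about, which are no part of the job. Leave any orange look-alike of the stand alone.

How it is judged:
On the way, in this order (a step that is already met when the one before it is completed fails the run):
1. the dial is at the opening notch with the shackle still shut (value of joint dial between -0.14 and 0.14 rad and value of joint shackle below 0.006 m), for 0.2 s.
2. the shackle is pulled fully out while the lock still lies in its cradle (value of joint shackle above 0.02 m and height (world z) of lock_center below 0.066 m), for 0.1 s.
At the end, for the whole second after the job is handed in: the lock is held by the fingers (over 1 N), still (under 40 mm/s), its middle more than 152 mm above the table (it lay at 58 mm) and within 120 mm sideways of the stand's axis, dial up within 0.35 rad, shackle out by more than 18 mm, not touching the stand (height (world z) of lock_center above 0.152 m and horizontal distance between lock_center and stand below 0.12 m and angle between lock_center's own z axis and vertical below 0.35 rad and value of joint shackle above 0.018 m and contact force between the fingers and lock above 1 N and contact force between lock and stand below 0.2 N and linear speed of lock below 0.04 m/s); the arm keeps its last pose, push and grip.
It fails at once if a bystander is shoved by more than 40 mm (distance of any of weight, wrench, driver, jar, bracket, mouse from where it was at the start of the episode above 0.04 m).
It also fails if it takes over 54 s, if anything falls off the work surface, if the arm or the gripper's body presses on something with over 40 N, if the wrist force passes 120 N, or if a joint passes its speed limit or range.

## Working session

There is one attempt and no reset: what is moved stays moved. The work goes in short steps, Python scripts to look and compute and a shell command to move; the robot and the scene stay as the last step left them, time stands still between calls to the robot, and variables do not carry over. Pictures are saved under pics/ and viewed, at most 10 in all, crops included, and the job is handed in when it is done.

```bash
ls; mkdir -p pics
cat > h.py <<'E'
from workcell import *
import numpy as np, cv2
def shot(n,name,crop=None,s=1):
    c=camera(n); f=c["frame"][:,:,::-1]
    if crop: x0,y0,x1,y1=crop; f=f[y0:y1,x0:x1]
    cv2.imwrite("pics/"+name,cv2.resize(f,None,fx=s,fy=s,interpolation=cv2.INTER_CUBIC)); return c
def w(c,u,v,z):
    x,y=(u-c["cx"])/c["fx"],(v-c["cy"])/c["fy"]; a,b=x,y
    for _ in range(20):
        k=1+c["k1"]*(a*a+b*b); a,b=x/k,y/k
    E=np.array(c["extrinsics"]); R,t=E[:3,:3],E[:3,3]
    o=-R.T@t; d=R.T@np.array([a,b,1]); return o+d*(z-o[2])/d[2]
def px(c,p):
    E=np.array(c["extrinsics"]); q=E[:3,:3]@np.array(p)+E[:3,3]; a,b=q[:2]/q[2]; k=1+c["k1"]*(a*a+b*b)
    return c["cx"]+c["fx"]*a*k,c["cy"]+c["fy"]*b*k
E
python3 - <<'E'
from h import *
c=shot("top","top.png",s=1.25)
o=get_obs();print(o["clock"],o["position"],o["ee_rot"],o["ft_force"])
E
```

```text
pics
0.05 [ 0.20348823 -0.59055755  0.24152257] [ 9.86262675e-01  1.65183028e-01 -1.54246021e-04 -6.92895222e-04] [-0.43657874 -0.52381841  0.08145437]
```

View pics/top.png

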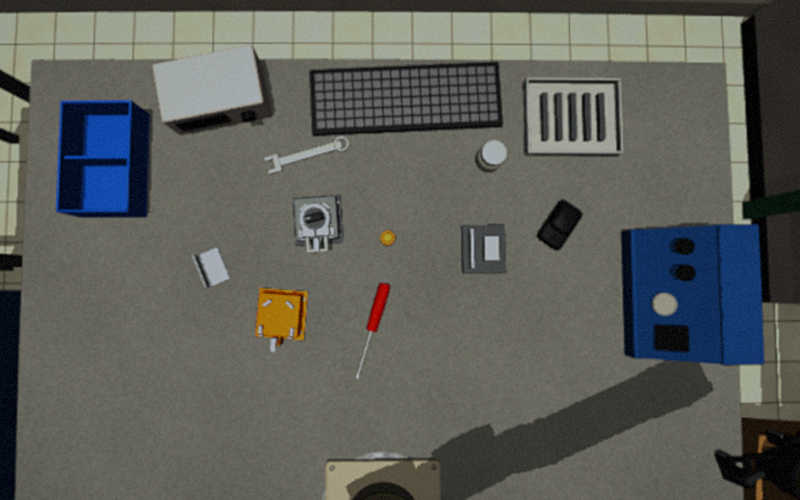

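The grey stand with the lock is at about (317,220) in the enlarged view. The shackle points down in the image, towards the robot, and the orange look-alike is at (281,315). I'll enlarge it next.

Run:
```python
from h import *
c=shot("top","lock.png",(220,145,290,210),9)
for u,v,z in [(253,173,.08),(254,198,.058),(309,190,.034),(245,175,.07)]: print(w(c,u,v,z))
print(c["fx"],-np.array(c["extrinsics"])[:3,:3].T@np.array(c["extrinsics"])[:3,3])
```

```text
[0.60078767 0.12853268 0.08      ]
[0.54151805 0.12815145 0.058     ]
[ 0.56295043 -0.0075954   0.034     ]
[0.59707912 0.14911887 0.07      ]
447.75124651326024 [0.47362717 0.00924867 1.15938213]
```

View pics/lock.png

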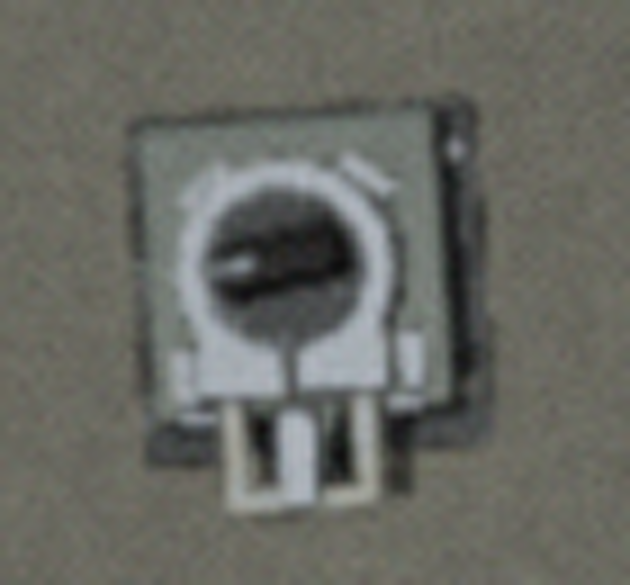

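The crop shows the body centre at about (285,265), the far bar at (303,508) and the index line at (291,365). The pointed end with its white line faces image left at (225,265), which puts the dial near -1.4.

Run:
```python
from h import *
c=camera("top")
f=lambda x,y,z:w(c,220+(x+.5)/9-.5,145+(y+.5)/9-.5,z)[:2]
C=f(285,265,.071);print("ring centre",C)
B=f(303,508,.058);print("far bar",B,np.linalg.norm(B-C))
ang=lambda a,b:np.arctan2(*(b-a)[::-1])
print("yaw from far bar",ang(B,C),"from idx",ang(f(291,365,.071),f(287,330,.071)))
print("stand top edge",ang(f(433,102,.045),f(130,122,.045))-np.pi/2,"left", ang(f(160,420,.045),f(133,122,.045)),"legs",ang(f(237,500,.058),f(232,405,.058)),ang(f(370,500,.058),f(366,405,.058)))
print("shoulder",ang(f(385,385,.071),f(200,395,.071))-np.pi/2)
print("bar", f(285,262,.097), "dir", ang(f(352,250,.097),f(215,275,.097)))
o=get_obs();q=o["ee_rot"];print("tool x ang",2*np.arctan2(q[1],q[0]))
```

```text
ring centre [0.59939922 0.13384536]
far bar [0.53413008 0.13002231] 0.06538100317192737
yaw from far bar 0.058506743755417014 from idx 0.11907385239120766
stand top edge 0.06570323940945944 left 0.09824933546650995 legs 0.05904953313989355 0.046396382689228244
shoulder 0.05267970005068712
bar [0.5971931  0.13087387] dir 1.75148522598243
tool x ang 0.33181637635476435
```

```bash
python3 -m inch '[{"slide":[0.05,0.09,0],"yaw":0.18},{"slide":[0.1,0.18,0],"yaw":0.36},{"slide":[0.15,0.27,0],"yaw":0.54},{"slide":[0.2,0.36,0],"yaw":0.72},{"slide":[0.25,0.45,0],"yaw":0.9},{"slide":[0.3,0.54,0],"yaw":1.08},{"slide":[0.345,0.63,0],"yaw":1.26},{"slide":[0.395,0.723,0],"yaw":1.47},{"slide":[0.395,0.723,0],"yaw":1.47},{"slide":[0.395,0.723,0],"yaw":1.47},{"slide":[0.395,0.723,0],"yaw":1.47},{"slide":[0.395,0.723,0],"yaw":1.47},{"slide":[0.395,0.723,0],"yaw":1.47},{"slide":[0.395,0.723,0],"yaw":1.47},{"slide":[0.395,0.723,0],"yaw":1.47},{"slide":[0.395,0.723,0],"yaw":1.47},{"slide":[0.395,0.723,0],"yaw":1.47},{"slide":[0.395,0.723,0],"yaw":1.47},{"slide":[0.395,0.723,0],"yaw":1.47},{"slide":[0.395,0.723,0],"yaw":1.47}]' 0
python3 -m inch '[{"slide":[0,0,0],"yaw":0},{"slide":[0,0,0],"yaw":0},{"slide":[0,0,0],"yaw":0},{"slide":[0,0,0],"yaw":0}]'
python3 - <<'E'
from h import *
o=get_obs();q=o["ee_rot"];print(o["clock"],o["position"],2*np.arctan2(q[1],q[0]),o["joint_pos"],o["ft_force"])
c=shot("wrist","w1.png",s=1.25)
print(px(c,[.598,.132,.097]),px(c,[.5342,.130,.058]))
E
```

```text
clock: 1.82
position: [0.5992, 0.1353, 0.2419]
ee_rot: [0.62, 0.784, 0.0, -0.0]
ft_force: [1.0, -0.4, 0.1]
grip_width: 0.998
grasp_force: 0.0
clock: 2.15
position: [0.5986, 0.1305, 0.2422]
ee_rot: [0.622, 0.783, -0.0, 0.0]
ft_force: [-0.7, -0.2, 0.8]
grip_width: 0.997
grasp_force: 0.0
2.15 [0.59856127 0.13051762 0.24224351] 1.7999581527477901 [ 0.28630129  0.40081    -0.75446462  1.46440281  0.27617832  1.38529738
 -0.25029221] [-0.67579266 -0.22607388  0.80981052]
(np.float64(316.7141302492637), np.float64(180.43363577142011)) (np.float64(246.15732183281216), np.float64(156.76411166498542))
```

View pics/w1.png

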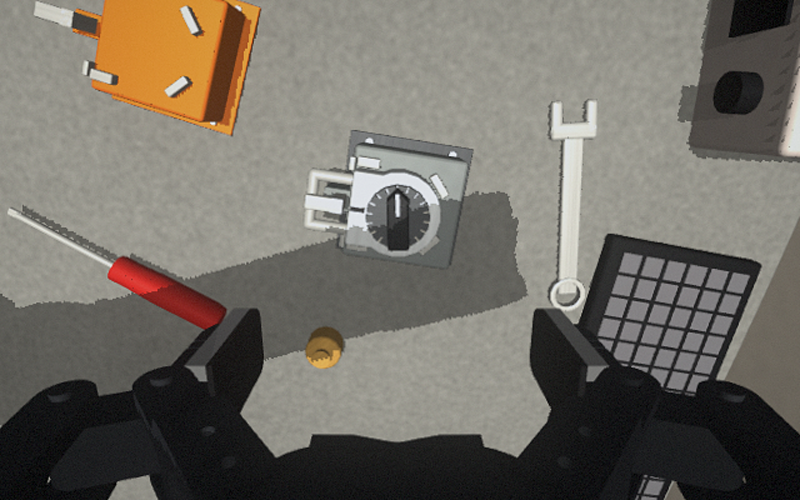

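The wrist view shows the bar vertical in the image, spanning about (397,188) to (398,250), so it is aligned with the pads. The dial disc is centred at about (402,216).

Run:
```python
from h import *
c=camera("wrist"); f=lambda u,v,z:w(c,u/1.25,v/1.25,z)[:2]
print("bar",f(397,219,.097),"disc",f(402,216,.076))
P=f(397,188,.097);Q=f(398,250,.097);print(np.linalg.norm(P-Q),np.arctan2(*(P-Q)[::-1]))
print("far bar outer mid",f(305,199,.058), "legs ends",f(316,172,.062),f(312,228,.062))
F=f(305,199,.058);D=f(402,216,.076);print(np.arctan2(*(D-F)[::-1]),np.linalg.norm(D-F))
```

```text
bar [0.59781168 0.13611799] disc [0.60173633 0.13451043]
0.03995034184113387 1.8167795693853648
far bar outer mid [0.53278842 0.12728197] legs ends [0.53749404 0.14845406] [0.54202252 0.10863696]
0.10445783483226766 0.06932579742862445
```

```bash
python3 -m inch '[{"slide":[0.001,0.003,-0.03],"yaw":0},{"slide":[0.001,0.003,-0.06],"yaw":0},{"slide":[0.001,0.003,-0.09],"yaw":0},{"slide":[0.001,0.003,-0.115],"yaw":0},{"slide":[0.001,0.003,-0.132],"yaw":0},{"slide":[0.001,0.003,-0.141],"yaw":0},{"slide":[0.001,0.003,-0.146],"yaw":0},{"slide":[0.001,0.003,-0.149],"yaw":0},{"slide":[0.001,0.003,-0.149],"yaw":0},{"slide":[0.001,0.003,-0.149],"yaw":0},{"slide":[0.001,0.003,-0.149],"yaw":0},{"slide":[0.001,0.003,-0.149],"yaw":0}]' 0
python3 - <<'E'
from h import *
c=shot("wrist","w2.png",s=1.25)
E
```

```text
clock: 3.25
position: [0.6001, 0.1352, 0.0942]
ee_rot: [0.621, 0.784, 0.0, 0.0]
ft_force: [0.3, -0.6, -0.5]
grip_width: 1.0
grasp_force: 0.0
```

View pics/w2.png

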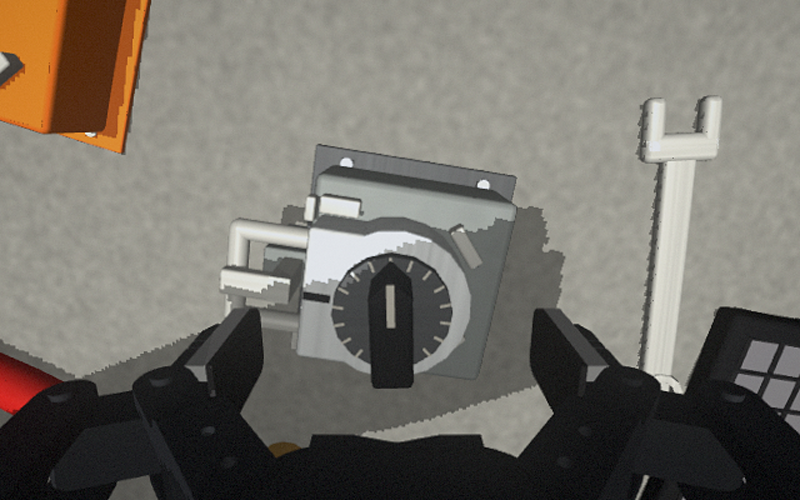

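The bar is centred between the pads: bar x≈392, pad gap middle x≈397. I'll go a little lower and close.

```bash
python3 -m inch '[{"slide":[0,0,-0.003],"yaw":0},{"slide":[0,0,-0.003],"yaw":0},{"slide":[0,0,-0.003],"yaw":0},{"slide":[0,0,-0.003],"yaw":0},{"slide":[0,0,-0.003],"yaw":0},{"slide":[0,0,-0.003],"yaw":0},{"slide":[0,0,-0.003],"yaw":0},{"slide":[0,0,-0.003],"yaw":0},{"slide":[0,0,-0.003],"yaw":0},{"slide":[0,0,-0.003],"yaw":0}]' 255 40
python3 -m inch '[{"slide":[0,0,0],"yaw":0},{"slide":[0,0,0],"yaw":0},{"slide":[0,0,0],"yaw":0}]'
```

```text
clock: 4.13
position: [0.5995, 0.1351, 0.0905]
ee_rot: [0.621, 0.784, -0.0, 0.0]
ft_force: [-3.1, -0.2, 3.5]
grip_width: 0.151
grasp_force: 42.6
clock: 4.38
position: [0.5996, 0.1351, 0.0905]
ee_rot: [0.621, 0.784, 0.0, 0.0]
ft_force: [-3.1, -1.1, 5.9]
grip_width: 0.156
grasp_force: 42.8
```

```bash
python3 -m inch '[{"slide":[0,0,0],"yaw":0.05},{"slide":[0,0,0],"yaw":0.1},{"slide":[0,0,0],"yaw":0.15},{"slide":[0,0,0],"yaw":0.2},{"slide":[0,0,0],"yaw":0.25},{"slide":[0,0,0],"yaw":0.3},{"slide":[0,0,0],"yaw":0.35},{"slide":[0,0,0],"yaw":0.35},{"slide":[0,0,0],"yaw":0.35}]'
python3 - <<'E'
from h import *
o=get_obs();q=o["ee_rot"];print(2*np.arctan2(q[1],q[0]),o["torque"],o["joint_pos"])
E
python3 -m inch '[{"slide":[0,0,0],"yaw":0.05},{"slide":[0,0,0],"yaw":0.1},{"slide":[0,0,0],"yaw":0.15},{"slide":[0,0,0],"yaw":0.2},{"slide":[0,0,0],"yaw":0.25},{"slide":[0,0,0],"yaw":0.3},{"slide":[0,0,0],"yaw":0.35},{"slide":[0,0,0],"yaw":0.35},{"slide":[0,0,0],"yaw":0.35}]'
python3 - <<'E'
from h import *
o=get_obs();q=o["ee_rot"];print(2*np.arctan2(q[1],q[0]),o["torque"],o["joint_pos"])
E
```

```text
clock: 5.13
position: [0.5996, 0.1351, 0.0905]
ee_rot: [0.475, 0.88, 0.0, -0.0]
ft_force: [-3.3, -1.2, 5.6]
grip_width: 0.146
grasp_force: 42.8
2.1521916244898756 [-0.24867594  0.77448921  0.09142553] [ 0.29368851  0.55745453 -0.77301328  1.62445911  0.4199712   1.13334393
 -0.00337933]
clock: 5.88
position: [0.5992, 0.1348, 0.0905]
ee_rot: [0.314, 0.949, -0.0, -0.0]
ft_force: [-4.8, -2.0, 7.4]
grip_width: 0.151
grasp_force: 43.1
2.5019958021194513 [-0.49743555  1.23975783  0.02231   ] [ 0.33855947  0.58185389 -0.83911036  1.62234717  0.46472268  1.14965424
  0.31779545]
```

```bash
python3 -m inch '[{"slide":[0,0,0],"yaw":0.05},{"slide":[0,0,0],"yaw":0.1},{"slide":[0,0,0],"yaw":0.15},{"slide":[0,0,0],"yaw":0.2},{"slide":[0,0,0],"yaw":0.25},{"slide":[0,0,0],"yaw":0.3},{"slide":[0,0,0],"yaw":0.35},{"slide":[0,0,0],"yaw":0.35},{"slide":[0,0,0],"yaw":0.35}]'
python3 -m inch '[{"slide":[0,0,0],"yaw":0.05},{"slide":[0,0,0],"yaw":0.1},{"slide":[0,0,0],"yaw":0.15},{"slide":[0,0,0],"yaw":0.2},{"slide":[0,0,0],"yaw":0.25},{"slide":[0,0,0],"yaw":0.3},{"slide":[0,0,0],"yaw":0.35},{"slide":[0,0,0],"yaw":0.35},{"slide":[0,0,0],"yaw":0.35},{"slide":[0,0,0],"yaw":0.35}]'
python3 - <<'E'
from h import *
o=get_obs();q=o["ee_rot"];print(2*np.arctan2(q[1],q[0]),o["torque"],o["joint_pos"],o["position"])
E
```

```text
clock: 6.63
position: [0.5992, 0.1344, 0.0905]
ee_rot: [0.144, 0.99, -0.001, -0.001]
ft_force: [-6.8, -3.7, 8.9]
grip_width: 0.154
grasp_force: 43.2
clock: 7.47
position: [0.5994, 0.1341, 0.0905]
ee_rot: [-0.03, 1.0, -0.001, -0.001]
ft_force: [-6.1, -4.3, 8.8]
grip_width: 0.15
grasp_force: 43.3
3.2010582017593294 [-9.17285703e-01  1.34773723e+00 -1.66950396e-04] [ 0.42236509  0.64024961 -0.97024802  1.61804435  0.56116807  1.1880223
  0.95722843] [0.59936072 0.13409341 0.09045976]
```

```bash
python3 -m inch '[{"slide":[0,0,0],"yaw":0},{"slide":[0,0,0],"yaw":0},{"slide":[0,0,0],"yaw":0},{"slide":[0,0,0],"yaw":0},{"slide":[0,0,0],"yaw":0},{"slide":[0,0,0.01],"yaw":0},{"slide":[0,0,0.025],"yaw":0},{"slide":[0,0,0.045],"yaw":0},{"slide":[0,0,0.06],"yaw":0},{"slide":[-0.02,-0.001,0.06],"yaw":0},{"slide":[-0.04,-0.0025,0.06],"yaw":0},{"slide":[-0.052,-0.0035,0.06],"yaw":0},{"slide":[-0.052,-0.0035,0.06],"yaw":0},{"slide":[-0.052,-0.0035,0.06],"yaw":0},{"slide":[-0.052,-0.0035,0.06],"yaw":0}]' 0
python3 - <<'E'
from h import *
c=shot("wrist","w3.png",s=1.25)
p=get_obs()["position"];a=np.array([.5995,.134]);u=np.array([np.cos(.065),np.sin(.065)]);n=np.array([-u[1],u[0]])
for d,s,z in[(0,0,.097),(-18,0,.097),(-66,0,.058),(-28,0,.071),(-55,18,.062),(-55,-18,.062)]:
    q=a+u*d/1e3+n*s/1e3; print(d,s,np.round(np.array(px(c,[*q,z]))*1.25))
E
```

```text
clock: 8.72
position: [0.5486, 0.1314, 0.1512]
ee_rot: [-0.03, 1.0, 0.0, 0.001]
ft_force: [0.5, -0.7, -0.4]
grip_width: 1.0
grasp_force: 0.0
0 0 [395. 378.]
-18 0 [394. 344.]
-66 0 [394. 223.]
-28 0 [394. 301.]
-55 18 [429. 245.]
-55 -18 [359. 245.]
```

View pics/w3.png

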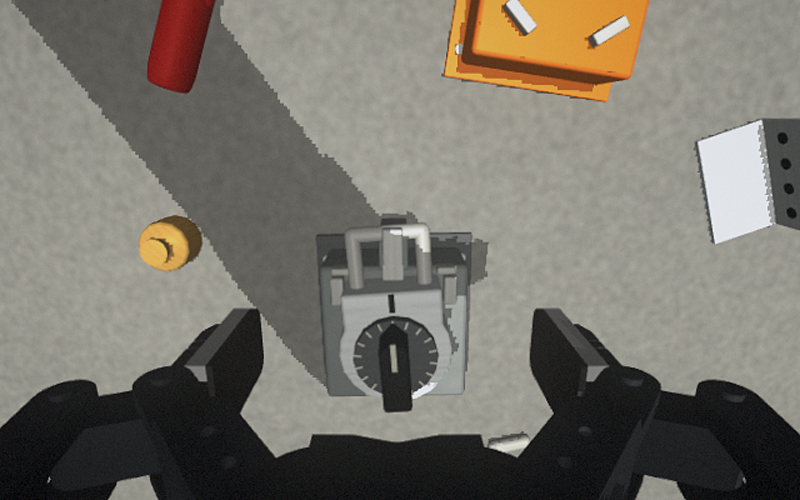

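The pointer faces the index mark at about (391,302). The far bar's outer edge is at y≈224 as predicted, but the shackle's middle is at x≈389 against a predicted 394. That means about 2.5 mm towards -y and a lock yaw nearer 0.1.

```bash
python3 -m inch '[{"slide":[0,-0.002,-0.02],"yaw":0.03},{"slide":[0,-0.002,-0.045],"yaw":0.03},{"slide":[0,-0.002,-0.065],"yaw":0.03},{"slide":[0,-0.002,-0.08],"yaw":0.03},{"slide":[0,-0.002,-0.09],"yaw":0.03},{"slide":[0,-0.002,-0.094],"yaw":0.03},{"slide":[0,-0.002,-0.094],"yaw":0.03},{"slide":[0,-0.002,-0.094],"yaw":0.03},{"slide":[0,-0.002,-0.094],"yaw":0.03}]' 0
python3 -m inch '[{"slide":[0,0,0],"yaw":0},{"slide":[0,0,0],"yaw":0},{"slide":[0,0,0],"yaw":0},{"slide":[0,0,0],"yaw":0},{"slide":[0,0,0],"yaw":0},{"slide":[0,0,0],"yaw":0},{"slide":[0,0,0],"yaw":0},{"slide":[0,0,0],"yaw":0},{"slide":[0,0,0],"yaw":0},{"slide":[0,0,0],"yaw":0}]' 255 25
python3 - <<'E'
from h import *
o=get_obs();q=o["ee_rot"];print(2*np.arctan2(q[1],q[0]),o["torque"],o["position"],o["grip_width"])
E
```

```text
clock: 9.52
position: [0.5483, 0.1299, 0.0574]
ee_rot: [-0.045, 0.999, 0.0, 0.001]
ft_force: [0.5, 0.4, -0.2]
grip_width: 0.998
grasp_force: 0.0
clock: 10.35
position: [0.5477, 0.1294, 0.0567]
ee_rot: [-0.045, 0.999, -0.0, 0.0]
ft_force: [-2.3, -2.3, 6.2]
grip_width: 0.508
grasp_force: 25.4
3.231559259044117 [-0.42763308  0.45846346 -0.07272398] [0.54771845 0.12938165 0.05665404] 0.5082696924306748
```

```bash
python3 -m inch '[{"slide":[-0.003,-0.0003,0],"yaw":0},{"slide":[-0.006,-0.0006,0],"yaw":0},{"slide":[-0.009,-0.0009,0],"yaw":0},{"slide":[-0.012,-0.0012,0],"yaw":0},{"slide":[-0.015,-0.0015,0],"yaw":0},{"slide":[-0.018,-0.0018,0],"yaw":0},{"slide":[-0.021,-0.0021,0],"yaw":0},{"slide":[-0.023,-0.0023,0],"yaw":0},{"slide":[-0.023,-0.0023,0],"yaw":0},{"slide":[-0.023,-0.0023,0],"yaw":0}]'
python3 -m inch '[{"slide":[-0.001,0,0],"yaw":0},{"slide":[-0.002,0,0],"yaw":0},{"slide":[-0.003,-0.0003,0],"yaw":0},{"slide":[-0.003,-0.0003,0],"yaw":0},{"slide":[-0.003,-0.0003,0],"yaw":0}]'
```

```text
clock: 11.18
position: [0.5239, 0.1272, 0.0562]
ee_rot: [-0.045, 0.999, -0.0, -0.001]
ft_force: [-1.7, -1.2, 4.9]
grip_width: 0.499
grasp_force: 25.3
clock: 11.6
position: [0.5217, 0.1272, 0.0564]
ee_rot: [-0.045, 0.999, 0.0, 0.0]
ft_force: [3.1, 1.0, 3.0]
grip_width: 0.5
grasp_force: 25.2
```

```bash
python3 -m inch '[{"slide":[0,0,0],"yaw":0},{"slide":[0,0,0],"yaw":0},{"slide":[0,0,0],"yaw":0},{"slide":[0,0,0],"yaw":0},{"slide":[0,0,0],"yaw":0},{"slide":[0,0,0.01],"yaw":0},{"slide":[0,0,0.03],"yaw":0},{"slide":[0,0,0.06],"yaw":0},{"slide":[0,0,0.09],"yaw":0},{"slide":[0.01,0.001,0.1],"yaw":0},{"slide":[0.027,0.003,0.1],"yaw":0},{"slide":[0.027,0.003,0.1],"yaw":0},{"slide":[0.027,0.003,0.1],"yaw":0},{"slide":[0.027,0.003,0.1],"yaw":0}]' 0
python3 - <<'E'
from h import *
c=shot("wrist","w4.png",s=1.25)
print(get_obs()["position"])
a=np.array([.5995,.134]);u=np.array([np.cos(.1),np.sin(.1)])
for d,z in[(0,.097),(-18,.097),(-66,.058),(-90,.058),(-28,.071)]:
    q=a+u*d/1e3; print(d,np.round(np.array(px(c,[*q,z]))*1.25))
E
```

```text
clock: 12.77
position: [0.5479, 0.1302, 0.1562]
ee_rot: [-0.045, 0.999, 0.0, -0.0]
ft_force: [-0.2, 0.1, 0.3]
grip_width: 0.999
grasp_force: 0.0
[0.54778913 0.1301409  0.15616506]
0 [394. 374.]
-18 [393. 340.]
-66 [393. 222.]
-90 [392. 176.]
-28 [393. 299.]
```

View pics/w4.png

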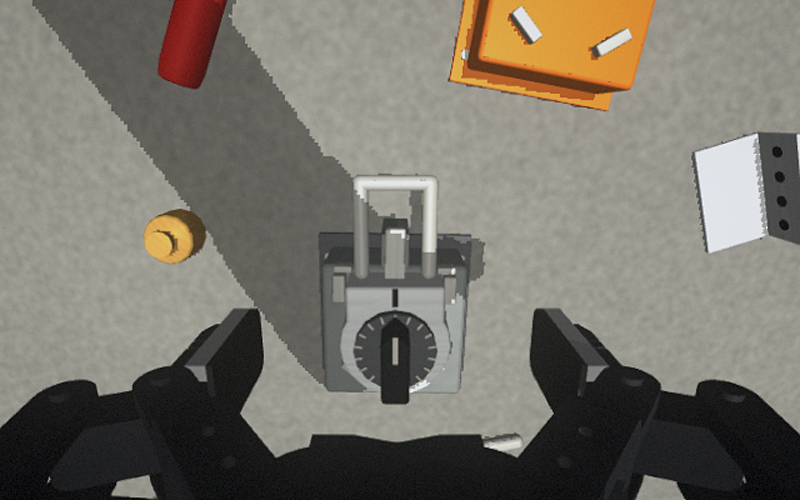

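The shackle is fully out, with its far bar at y≈176 as predicted, and it lies clear of the hook. The dial still points at the mark at (395,298). Next I take the bar.

```bash
python3 -m inch '[{"slide":[0.02,0.002,0],"yaw":0},{"slide":[0.04,0.004,0],"yaw":0},{"slide":[0.051,0.005,0],"yaw":0},{"slide":[0.051,0.005,0],"yaw":0},{"slide":[0.051,0.005,-0.02],"yaw":0},{"slide":[0.051,0.005,-0.04],"yaw":0},{"slide":[0.051,0.005,-0.055],"yaw":0},{"slide":[0.051,0.005,-0.062],"yaw":0},{"slide":[0.051,0.005,-0.065],"yaw":0},{"slide":[0.051,0.005,-0.065],"yaw":0},{"slide":[0.051,0.005,-0.065],"yaw":0}]' 0
python3 -m inch '[{"slide":[0,0,0],"yaw":0},{"slide":[0,0,0],"yaw":0},{"slide":[0,0,0],"yaw":0},{"slide":[0,0,0],"yaw":0},{"slide":[0,0,0],"yaw":0},{"slide":[0,0,0],"yaw":0},{"slide":[0,0,0],"yaw":0},{"slide":[0,0,0],"yaw":0},{"slide":[0,0,0],"yaw":0},{"slide":[0,0,0],"yaw":0},{"slide":[0,0,0],"yaw":0},{"slide":[0,0,0],"yaw":0}]' 255 70
```

```text
clock: 13.73
position: [0.5998, 0.1352, 0.0922]
ee_rot: [-0.045, 0.999, 0.0, 0.0]
ft_force: [0.4, -0.2, 0.3]
grip_width: 0.999
grasp_force: 0.0
clock: 14.73
position: [0.5998, 0.1349, 0.0916]
ee_rot: [-0.045, 0.999, -0.0, 0.0]
ft_force: [-0.9, -1.8, 4.9]
grip_width: 0.144
grasp_force: 71.5
```

Gripped. I'll lift straight up, slowly at first.

```bash
python3 -m inch '[{"slide":[0,0,0.002],"yaw":0},{"slide":[0,0,0.004],"yaw":0},{"slide":[0,0,0.006],"yaw":0},{"slide":[0,0,0.008],"yaw":0},{"slide":[0,0,0.01],"yaw":0},{"slide":[0,0,0.012],"yaw":0},{"slide":[0,0,0.014],"yaw":0},{"slide":[0,0,0.017],"yaw":0},{"slide":[0,0,0.02],"yaw":0},{"slide":[0,0,0.02],"yaw":0}]'
```

```text
clock: 15.57
position: [0.5999, 0.1351, 0.1121]
ee_rot: [-0.045, 0.999, 0.0, 0.0]
ft_force: [0.9, -1.1, -3.9]
grip_width: 0.145
grasp_force: 70.2
```

The wrist now carries -3.9 N, which is the lock's weight, so it is free of the hook.

```bash
python3 -m inch '[{"slide":[0,0,0.005],"yaw":0},{"slide":[0,0,0.012],"yaw":0},{"slide":[0,0,0.02],"yaw":0},{"slide":[0,0,0.03],"yaw":0},{"slide":[0,0,0.04],"yaw":0},{"slide":[0,0,0.05],"yaw":0},{"slide":[0,0,0.06],"yaw":0},{"slide":[0,0,0.07],"yaw":0},{"slide":[0,0,0.08],"yaw":0},{"slide":[0,0,0.088],"yaw":0},{"slide":[0,0,0.094],"yaw":0},{"slide":[0,0,0.098],"yaw":0},{"slide":[0,0,0.1],"yaw":0},{"slide":[0,0,0.1],"yaw":0},{"slide":[0,0,0.1],"yaw":0},{"slide":[0,0,0.1],"yaw":0},{"slide":[0,0,0.1],"yaw":0},{"slide":[0,0,0.1],"yaw":0}]'
python3 - <<'E'
from h import *
shot("side","s1.png",s=1.25); c=shot("wrist","w5.png",s=1.0)
E
cd pics; python3 -c "
import cv2,numpy as np
a=cv2.imread('s1.png');b=cv2.imread('w5.png');a=cv2.resize(a,(480,300));b=cv2.resize(b,(480,300));cv2.imwrite('both.png',np.vstack([a,b]))"
```

```text
clock: 17.07
position: [0.5995, 0.1349, 0.211]
ee_rot: [-0.045, 0.999, 0.0, -0.0]
ft_force: [-0.5, 0.2, -4.0]
grip_width: 0.145
grasp_force: 70.2
```

View pics/both.png

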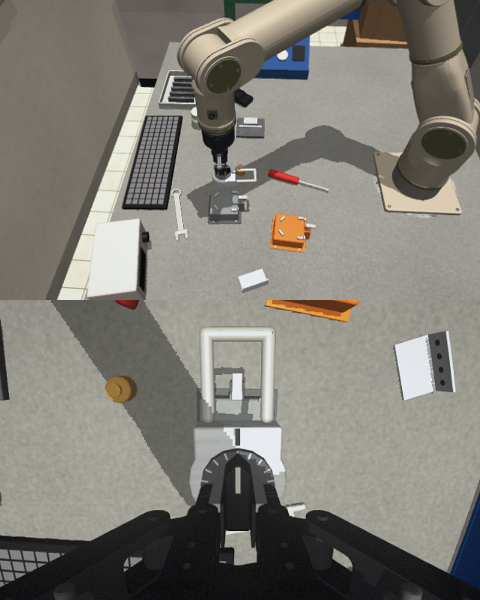

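Both views show the lock hanging level above the stand with its shackle out (wrist half, far bar at about (237,333)). Its middle is at about 0.177 m and the load is steady, so I'm handing in.

```bash
python3 -c "
from workcell import *
print(hand_in())"
```

```text
the job is handed in; nothing more can be done
None
```

I handed the job in at about 17 s: dial turned four clicks to the opening notch, shackle fully out, and the lock lifted straight off the hook and held still and level about 12 cm above where it lay; no verdict came back.

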